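# Fit the hand crank to the bottle-lift drive of a filling station

### The arm

A 6-joint arm with a two-finger parallel gripper is mounted at the origin on the work surface. World frame = base frame: x ahead of the robot, y to its left, z up, the work surface at z = 0. Lengths are in mm, angles in degrees, forces in N, time in s.
With the tool pointing down it reaches from about 350 to 850 mm from the base axis. Payload 8.1 kg.
Tool frame: the origin (TCP) lies at the very end of the fingers, on their centre line; the grasp point (between the pads) lies 19 mm behind it; z points along the fingers, y is the line along which they close (so a half turn about z gives the same grasp; the last joint's range is limited). The gripper opens to 85 mm and grips with 20 to 120 N. Pads are 22 mm wide; open, the fingers measure 114 mm over their backs; the gripper's body (76 mm by 85 mm) begins 54 mm behind the grasp point. The pads swing forward as they close: fully open they stand 13 mm farther back than shut.
Start: joints at [-74.336, 7.471, 85.268, -0, 87.261, -4.893], TCP at [210.711, -561.789, 231.292] pointing down, gripper open.
Joint ranges: [-169.43, 169.43], [-51.17, 129.36], [1.28, 143.12], [-76.62, 256.62], [0, 156.53], [-152.29, 152.29]. Speed limits (degrees/s): [136.94, 136.94, 159.86, 180, 180, 180].

### API

Orientations are given as [roll, pitch, yaw] about the fixed x, y, z axes, in that order (R = Rz(yaw) Ry(pitch) Rx(roll)).
In Python, from bench import sense, eyes, job, models gives the robot as it stands. The module is installed in compiled form; this text tells all that it offers.
- The arm moves only by the tool apply_moves, never from a script. Its argument "rows" is a list of rows, each a list of 6 numbers: the shift along the tool's x, y, z in mm, then the turn, a rotation vector about the tool's x, y, z in rad. In form: [[dx, dy, dz, rx, ry, rz], ...]. A call has exactly 5 rows; each row shifts and turns the commanded pose from where the row before left it, along the tool's axes as they then stand; what a row does not reach is not made up. A row lasts 1/8 s, in which the tool goes at most 62.5 mm and 10.7 degrees, less where a joint would pass 70% of its speed; a pose out of reach is approached as far as the arm can. A call is refused whole if a number of a shift passes 62.5 or a number of a turn 0.188, either way. A call with a gripper value outside its range is refused whole. "fingers" is the finger opening in mm, from 0 to 85.4, set as the call begins (left out, the last holds). The fingers move at their own pace and stop on an object; "grip_force" is the grip in N (left out, the last holds). Time passes only in rows, so rows that do not move let the fingers close, or fill a call up. It gives the time, the measured TCP pose, the force, the opening and the grip force at its end, in the units of the state.
- sense(): the state, without advancing time (a new reading comes with each control period).
- eyes.snapshot(name): name is "scene" or "top" or "wrist"; returns (picture, depth): 400x640x3 uint8, red, green, blue; 400x640 float32, mm along the optical axis (not along the pixel's ray), 0 where there is no reading.
- eyes.get_calibration(name): a dict with "intrinsics" (3x3 intrinsics, pixels), "D" ([k1, k2, p1, p2, k3] as OpenCV has them; the pictures are not rectified), "R" (3x3) and "t" (3): a world point X has camera coordinates R X + t; the wrist camera has in their place "mount" (4x4, takes a point from camera to tool coordinates, whose origin is the TCP and whose axes are the flange's). Camera axes: x right, y down, z forward; pixel columns grow to the right and rows downward; lengths in mm; the calibration is good to about 2 mm. A picture is of the moment at which its call begins: read the wrist's pose just before it. get_calibration takes no time and is no camera call.
- job.hand_in(): hands the job in; it is judged then, once.
Trained networks look in the newest picture that a camera, given by its name, has taken for a name from the list of things; names that differ only in an ending like _2 or _b are one class to them, and where a whole thing is asked for, a point or a joint stands for the part that bears it (a point fixed in the world has none). Each returns a list of dicts, best first, with "confidence" (0 to 1); they miss things now and then, are a little off and sometimes report something else, mostly with a low value. They report only what shows in the picture. A call takes as long as a camera call. They do not tell look-alikes from the thing itself.
- models.boxes_of(name, camera): "xyz" ([x, y, z] in mm, in world coordinates, good to about 4 mm: the middle of the surface that is visible of it).
- models.cut_out(name, camera): "pixels" (400x640 bool, what is visible of it).
- models.place_of(name, camera): "xyz" ([x, y, z] in mm, in world coordinates, good to about 4 mm: a listed point, or the origin of a listed thing).
The state is a dict: "time": time; "joint_pos": joint angles; "qd": joint speeds; "joint_efforts": joint torques, N m; "tool_pos": TCP position; "tcp_rot": TCP orientation; "ft_force": force on the tool from outside, world axes, zero at the start; "wrist_torque": the same for the moment, N m; "finger_gap": finger opening in mm; "grip_force": force on a finger pad.
Only numpy, scipy, OpenCV 4.12 (cv2) and the standard library are available. Lean on these libraries where they do the work, as an engineer would, in place of code of your own. Each camera call takes 0.05 s, during which the arm holds its last target. There are 200 camera calls.

### The job

The bottle lift of this filling station is about to be wound by hand. On the control box press the mushroom-headed stop button and then the square brake-release button, one at a time and not the start button, and only then take the hand crank out of its parking block, put its shaft into the upright hub of the lift drive and turn it until the key slips into the keyway. Push the crank fully home against the spring and finish while still gripping it and holding it pushed home, leaving the bottles, the wrench and the tub of caps where they are.

Things in the scene. Friction and masses are not known exactly. Their poses are not given: they have to be found in the camera images.
- crank: Hand crank, plain steel with a black ball knob, 0.36 to 0.54 kg, parked upright with its shaft down in the parking block. Origin: on the shaft's axis in the flat underside (seat face) of its round flange, 44 mm across, 8 mm thick. z up along the axis, x along the arm. Arm 22 mm wide, out to x = 92 mm, its top 12 mm above the origin. Centre of mass 7 mm off the axis towards the knob.
- crank_head (a point): Grip point of the crank, on its axis 37 mm above its origin: rectangular steel head, 28 mm wide along the crank's y (the faces to grip, parallel to the arm), 30 mm along x, rising from the arm's top (12 mm) to 52 mm above the origin.
- crank_nose (a point): Lower end of the crank's shaft, on its axis 36 mm below its origin. Shaft 24 mm across, its nose tapered over 3 mm. A key 8 mm wide stands 5 mm proud of it (17 mm from the axis) on the +x side, straight below the arm, from 2 to 24 mm below the seat face; the last 12 mm of shaft is plain and round, so it enters the bore before the key meets the hub face.
- crank_knob (a point): Centre of the crank's black ball knob, 28 mm across, 80 mm from the axis along the arm and 36 mm above the crank's origin (top at 50 mm).
- park: Parking block for the crank, black plastic 74 x 74 mm and 50 mm high, fixed on the bench on a steel foot 100 mm long along its x. Origin: centre of its underside on the bench. In its top a plain round hole 39 mm across and 42 mm deep; the crank's flange rests on the top.
- hub_face (a point): Centre of the top face of the drive hub: upright steel sleeve, 52 mm across, on the grey gearbox of the filler; face 115 mm above the bench. z up, x from the axis towards the keyway, turning with the hub. Bore 26.4 mm with 2 mm lead-in; keyway 10.5 mm wide, bottom 18.5 mm from the axis. Home: flange on this face, arm over keyway (key enters within about 0.12 rad). Hub turns only above 0.6 N m.
- plunger (a joint): Spring plunger in the hub's bore, a brass disc 20 mm below the hub face when free (0). Value in m, growing as the shaft's nose presses it down; 0.016 with the crank home. Spring 5 N at 0, 13 N at 0.016: about the crank's weight at first, two to three times it when home, so the crank rises again unless it is held down.
- filler: Bottle filling station, fixed: steel base plate 300 x 460 mm; origin at the centre of its underside, y along its length. Hub axis at x = -20, y = -120 mm, on a gearbox 100 x 100 mm, 73 mm high; a lying motor, 80 mm high, extends from it towards +x. Column 50 mm square, 508 mm high at x = 70, y = 130 mm; the filling head hangs from it over the bottle at x = -30, y = 130 mm.
- stop (a joint): Travel of the stop button, m: 0 up, 0.006 fully down. Spring 1.5 N at the start to 5 N fully down; springs back.
- stop_top (a point): Centre of the top of the stop button: black mushroom head 38 mm across, the largest of the three, top 82 mm above the bench, at the left (+y) end of the row of three buttons on the white control box (120 x 200 mm, 60 mm high). Moves with the button; its x and y axes are the box's.
- brake (a joint): Travel of the brake-release button, m: 0 up, 0.006 fully down. Spring as the stop button's.
- brake_top (a point): Centre of the top of the brake-release button: black square cap 23 mm wide, top 74 mm above the bench, in the middle of the row, 62 mm from its neighbours.
- start (a joint): Travel of the start button, m: 0 up, 0.006 fully down. Not to be pressed.
- start_top (a point): Centre of the top of the start button: black round cap 20 mm across, top 72 mm above the bench, at the right (-y) end of the row.
- bottle_lift: Brown glass bottle, 61 mm across, 232 mm high, standing on the lift table under the filling head. Origin: centre of its underside. Bystander.
- bottle_bench: The same kind of bottle, standing on the bench beyond the parking block. Bystander.
- wrench: Steel wrench lying on the bench beyond the control box; origin under its middle. Bystander.
- cap_tub: Open grey tub of crown caps, 80 x 100 mm and 50 mm high, on the robot's side of the parking block; origin: centre of its underside. Bystander.
Mind the look-alikes: they are no part of the job. Leave any purple or yellow look-alike of the part that bears stop alone.

How it is judged:
By the outcome, as a careful person would: the job done as asked, in the order asked, and still so for the second after the job is handed in, while the arm keeps its last pose, push and grip.
It also fails if it takes over 56 s, if anything falls off the work surface, if the arm or the gripper's body presses on something with over 40 N, if the wrist force passes 120 N, or if a joint passes its speed limit or range.

## Working session

There is one attempt and no reset: what is moved stays moved. The work goes in short steps, Python scripts to look and compute and a tool call to move; the robot and the scene stay as the last step left them, time stands still between calls to the robot, and variables do not carry over. Pictures are saved under pics/ and viewed, at most 10 in all, crops included, and the job is handed in when it is done.

Besides the shell and the picture viewer there is one more tool, called after ">>>" as name([rows], argument=value, ...), one row to a line, values as JSON. apply_moves: Moves the arm, as the interface text tells. Its arguments: {"type":"object","properties":{"rows":{"type":"array"},"fingers":{"type":"number"},"grip_force":{"type":"number"}},"required":["rows"]}

```bash
mkdir -p pics; cat > h.py <<'E'
import numpy as np, cv2
from bench import sense, eyes, job, models
from scipy.spatial.transform import Rotation as Ro
def cam(name):
    c=eyes.get_calibration(name); K=np.array(c["intrinsics"]); D=np.array(c["D"],float)
    if "mount" in c:
        s=sense(); T=np.eye(4); T[:3,:3]=Ro.from_euler('xyz',s["tcp_rot"],degrees=True).as_matrix(); T[:3,3]=s["tool_pos"]
        M=T@np.array(c["mount"]); R=M[:3,:3].T; t=-R@M[:3,3]
    else: R=np.array(c["R"]); t=np.array(c["t"])
    return K,D,R,t
def cloud(name,dep,C):
    K,D,R,t=C; h,w=dep.shape
    uv=np.stack(np.meshgrid(np.arange(w),np.arange(h)),-1).reshape(-1,1,2).astype(float)
    n=cv2.undistortPoints(uv,K,D).reshape(h,w,2)
    P=np.dstack([n*dep[...,None],dep]); return (P-t)@R
def atz(C,uv,z):
    K,D,R,t=C; n=cv2.undistortPoints(np.array(uv,float).reshape(-1,1,2),K,D).reshape(-1,2)
    d=np.c_[n,np.ones(len(n))]@R; o=-R.T@t; return o+d*((z-o[2])/d[:,2])[:,None]
def snap(name,f=None):
    C=cam(name); p,d=eyes.snapshot(name)
    if f: cv2.imwrite('pics/'+f,cv2.cvtColor(p,cv2.COLOR_RGB2BGR))
    return p,d,C
E
python3 - <<'E'
from h import *
s=sense(); print(s)
snap('scene','s1.png'); snap('top','t1.png')
for cam_ in ['top','scene']:
  for n in ['crank','crank_head','crank_knob','park','hub_face','filler','stop_top','brake_top','start_top','bottle_bench','wrench','cap_tub']:
    print(cam_,n,[(np.round(r['xyz']).tolist(),round(r['confidence'],2)) for r in models.place_of(n,cam_)][:3])
E
```

```text
{'time': 0.0, 'joint_pos': array([-7.43347453e+01,  7.51686507e+00,  8.53287193e+01,  1.20295675e-03,
        8.72612201e+01, -4.89467986e+00]), 'qd': array([-0.00473457,  0.02344387,  0.0286071 ,  0.07504181,  0.0068052 ,
        0.08505964]), 'joint_efforts': array([ 4.37448443e-04, -5.69396496e+01, -5.00555241e+01, -4.04028742e-04,
        1.45590454e-02, -6.20222158e-05]), 'tool_pos': array([ 210.576893  , -561.25254469,  230.23147902]), 'tcp_rot': array([-1.79893688e+02, -1.03101142e-02,  2.05598664e+01]), 'ft_force': array([ 0.08796273, -0.21331596, -0.42315339]), 'wrist_torque': array([ 0.01423503, -0.03766799,  0.01052679]), 'grip_force': 0.0, 'finger_gap': 85.35437231367104}
top crank [([583.0, -126.0, 50.0], 0.63)]
top crank_head [([588.0, -125.0, 87.0], 0.54)]
top crank_knob [([654.0, -165.0, 85.0], 0.86), ([571.0, 175.0, 117.0], 0.24)]
top park [([582.0, -129.0, 0.0], 0.93), ([485.0, -316.0, 84.0], 0.65)]
top hub_face [([567.0, 172.0, 118.0], 0.53), ([485.0, -370.0, 74.0], 0.2)]
top filler [([581.0, 290.0, 1.0], 0.6)]
top stop_top [([255.0, -283.0, 84.0], 0.6), ([339.0, -
[... 467 characters left out ...]
.53)]
scene crank_head [([584.0, -129.0, 89.0], 0.57)]
scene crank_knob [([654.0, -171.0, 83.0], 0.51)]
scene park [([584.0, -132.0, -2.0], 0.62)]
scene hub_face [([568.0, 172.0, 115.0], 0.78)]
scene filler [([582.0, 291.0, 1.0], 0.86)]
scene stop_top [([481.0, -309.0, 82.0], 0.6), ([254.0, -283.0, 81.0], 0.59), ([337.0, -563.0, 76.0], 0.58)]
scene brake_top [([479.0, -374.0, 70.0], 0.48), ([328.0, -630.0, 80.0], 0.42)]
scene start_top [([270.0, -404.0, 71.0], 0.59), ([482.0, -433.0, 73.0], 0.52), ([328.0, -692.0, 75.0], 0.42)]
scene bottle_bench [([797.0, -84.0, 2.0], 0.96)]
scene wrench [([585.0, 290.0, -0.0], 0.65), ([688.0, -367.0, 0.0], 0.57)]
scene cap_tub [([439.0, -106.0, 4.0], 0.6)]
```

View pics/t1.png

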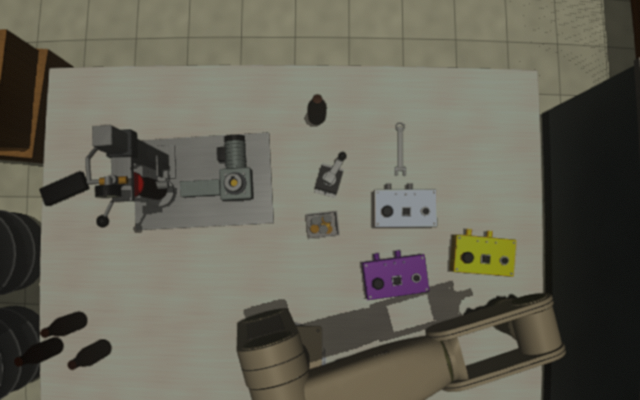

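View pics/s1.png

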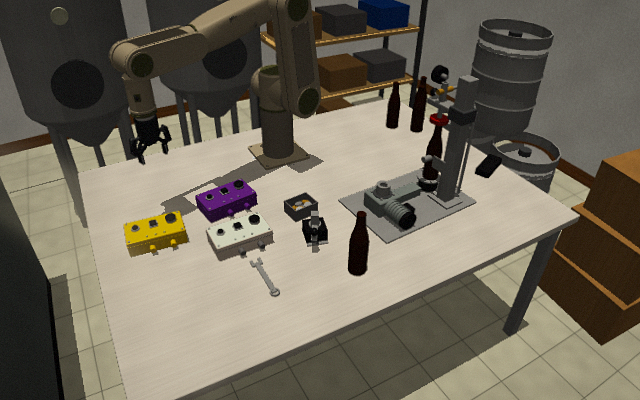

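Boxes that could be taken for the control box, in the top picture: white with stop (387,211), purple with stop (378,284), yellow with stop (467,257). The white one is right, so stop ≈ (484,-311), brake ≈ (484,-373), start ≈ (483,-433).

>>> apply_moves([
  [57,-23,0,0,0,0],
  [57,-23,0,0,0,0],
  [57,-23,0,0,0,0],
  [57,-23,0,0,0,0],
  [57,-23,0,0,0,0],
], fingers=0, grip_force=20)

```text
time: 1.92
tool_pos: [438.4, -352.6, 231.6]
tcp_rot: [180.0, -0.0, 20.5]
ft_force: [0.5, -1.3, 0.2]
finger_gap: -0.2
grip_force: 0.0
```

```bash
python3 - <<'E'
from h import *
s=sense(); print(s['time'],s['tool_pos'],s['tcp_rot'],s['qd'])
p,d,C=snap('wrist','w1.png')
for n in ['stop_top','brake_top','start_top']:
    print(n,[(np.round(r['xyz']).tolist(),round(r['confidence'],2)) for r in models.place_of(n,'wrist')][:3])
# same with top masks: hub keyway view
p,d,C=snap('top'); np.savez('top.npz',p=p,d=d)
w=cv2.imread('pics/w1.png'); c=cv2.cvtColor(p,cv2.COLOR_RGB2BGR)
a=cv2.resize(c[165:200,215:260],(360,280),interpolation=cv2.INTER_CUBIC); b=cv2.resize(c[145:200,305:355],(308,280))[:, :280]
cv2.imwrite('pics/m1.png',np.vstack([w,np.hstack([a,b])[:200]]) if False else np.vstack([cv2.resize(w,(480,300)),cv2.copyMakeBorder(np.hstack([a,b])[:,:480],0,0,0,0,0)]) if True else 0)
E
```

```text
1.925 [ 438.44864247 -352.59870115  231.56019777] [ 1.79964137e+02 -1.59400428e-02  2.05456101e+01] [50.61465129  7.79372085 -7.68630474 -0.05600888 -0.15447825 50.18409994]
stop_top [([483.0, -317.0, 80.0], 0.83), ([256.0, -280.0, 82.0], 0.67)]
brake_top [([480.0, -376.0, 72.0], 0.98), ([337.0, -632.0, 73.0], 0.37)]
start_top [([484.0, -434.0, 69.0], 0.78), ([268.0, -406.0, 73.0], 0.61), ([330.0, -691.0, 70.0], 0.48)]
```

View pics/m1.png

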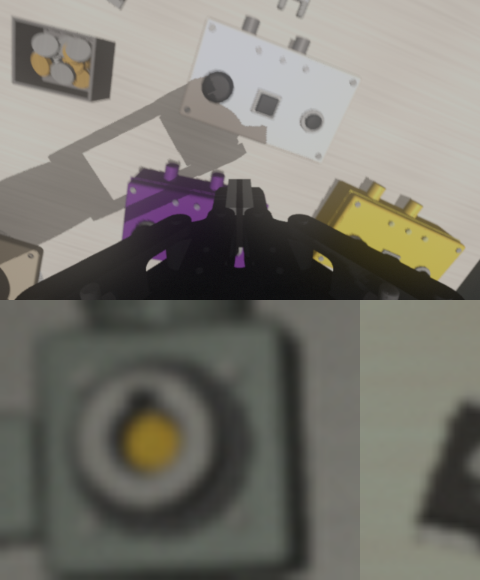

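White box confirmed in the wrist view: stop (217,87), square brake (267,105), round start (313,121) of the 480-wide view. The keyway in the top crop points about +x, slightly to +y. Moving over stop and down.

>>> apply_moves([
  [58,-22,0,0,0,0],
  [0,0,60,0,0,0],
  [0,0,60,0,0,0],
  [0,0,20,0,0,0],
  [0,0,0,0,0,0],
])

```text
time: 2.8
tool_pos: [482.4, -313.6, 90.5]
tcp_rot: [-179.9, 0.1, 20.5]
ft_force: [0.7, 0.2, 0.8]
finger_gap: -0.1
grip_force: 0.0
```

>>> apply_moves([
  [0,0,5,0,0,0],
  [0,0,4,0,0,0],
  [0,0,3,0,0,0],
  [0,0,3,0,0,0],
  [0,0,0,0,0,0],
])

```text
time: 3.42
tool_pos: [484.5, -313.7, 77.1]
tcp_rot: [179.9, -0.1, 20.6]
ft_force: [1.8, -2.5, 4.0]
finger_gap: -0.1
grip_force: 2.1
```

>>> apply_moves([
  [0,0,1,0,0,0],
  [0,0,1,0,0,0],
  [0,0,0.5,0,0,0],
  [0,0,0,0,0,0],
  [0,0,0,0,0,0],
])

```text
time: 4.05
tool_pos: [484.6, -313.7, 75.9]
tcp_rot: [179.9, -0.1, 20.6]
ft_force: [-2.2, -0.2, 15.3]
finger_gap: 0.2
grip_force: 7.7
```

>>> apply_moves([
  [0,0,-24,0,0,0],
  [-12,27,0,0,0,0],
  [-12,28,0,0,0,0],
  [0,0,17,0,0,0],
  [0,0,0,0,0,0],
])

```text
time: 4.68
tool_pos: [478.7, -370.8, 77.5]
tcp_rot: [-179.7, 0.1, 20.5]
ft_force: [-0.0, -0.6, 0.0]
finger_gap: 0.2
grip_force: 0.0
```

>>> apply_moves([
  [0,0,5,0,0,0],
  [0,0,4,0,0,0],
  [0,0,3,0,0,0],
  [0,0,2,0,0,0],
  [0,0,0,0,0,0],
])

```text
time: 5.3
tool_pos: [481.0, -372.6, 68.0]
tcp_rot: [-180.0, -0.0, 20.6]
ft_force: [-4.2, 6.6, 11.0]
finger_gap: -0.2
grip_force: 5.3
```

>>> apply_moves([
  [0,0,0.7,0,0,0],
  [0,0,0,0,0,0],
  [0,0,-60,0,0,0],
  [0,0,-60,0,0,0],
  [0,0,-30,0,0,0.18],
], fingers=85)

```text
time: 5.92
tool_pos: [481.8, -374.1, 220.5]
tcp_rot: [179.7, -0.2, 10.1]
ft_force: [1.0, -0.5, 0.4]
finger_gap: 85.0
grip_force: 0.0
```

>>> apply_moves([
  [22,-51,0,0,0,0],
  [22,-51,0,0,0,0],
  [22,-51,0,0,0,0],
  [22,-51,0,0,0,0],
  [22,-51,0,0,0,0],
])

```text
time: 6.55
tool_pos: [543.7, -100.8, 216.0]
tcp_rot: [180.0, -0.0, 10.2]
ft_force: [0.3, -1.0, -0.9]
finger_gap: 84.9
grip_force: 0.0
```

>>> apply_moves([
  [0,0,0,0,0,0.18],
  [0,0,0,0,0,0.18],
  [0,0,0,0,0,0.18],
  [0,0,0,0,0,0.18],
  [0,0,0,0,0,0],
])

```text
time: 7.18
tool_pos: [543.4, -102.5, 215.9]
tcp_rot: [180.0, 0.0, -30.9]
ft_force: [-0.1, -0.7, 0.4]
finger_gap: 85.4
grip_force: 0.0
```

```bash
python3 - <<'E'
from h import *
s=sense(); print(s['time'],s['tool_pos'],s['tcp_rot'],s['qd'].round(1),s['joint_pos'].round(0))
p,d,C=snap('wrist','w2.png'); np.savez('w2.npz',p=p,d=d,K=C[0],D=C[1],R=C[2],t=C[3])
for n in ['crank','crank_head','crank_knob','park']:
    print(n,[(np.round(r['xyz']).tolist(),round(r['confidence'],2)) for r in models.place_of(n,'wrist')][:3])
P=cloud('wrist',d,C); m=(P[...,2]>92)&(P[...,2]<110)&(abs(P[...,0]-610)<80)&(abs(P[...,1]+140)<80)&(d>0)
n,l,st,ce=cv2.connectedComponentsWithStats(m.astype(np.uint8))
for i in range(1,n):
    if st[i,4]>60:
        Q=P[l==i]; print(st[i,4],np.median(Q,0).round(1),ce[i].round(0),cv2.minAreaRect(Q[:,:2].astype(np.float32)))
E
```

```text
7.175 [ 543.4259099  -102.46920186  215.86034632] [ 1.79991842e+02  6.62238114e-03 -3.09438268e+01] [-0.1 -0.  -0.1  0.1  0.  -6.1] [-16.   1.  94.  -0.  85. 105.]
crank [([582.0, -123.0, 48.0], 0.9)]
crank_head [([581.0, -130.0, 90.0], 0.79), ([483.0, -316.0, 81.0], 0.18)]
crank_knob [([656.0, -173.0, 88.0], 0.74)]
park []
1007 [ 654.2 -167.4   97.5] [318.  17.] ((654.2852172851562, -167.75442504882812), (24.560483932495117, 23.302400588989258), 60.216861724853516)
1475 [ 586.7 -128.3  102.6] [319. 130.] ((586.3110961914062, -127.90078735351562), (27.34191131591797, 30.035188674926758), 59.88471221923828)
```

View pics/w2.png

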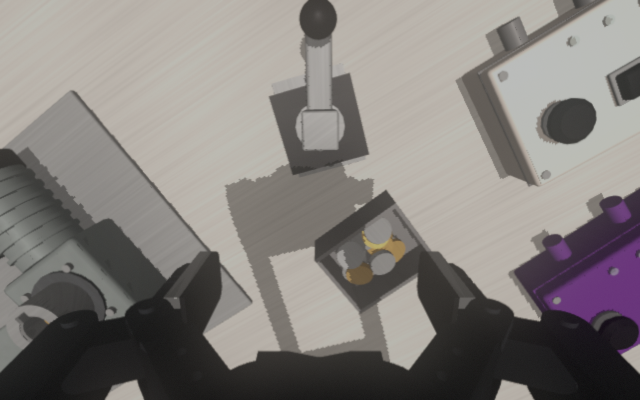

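The head is at about (586.5,-128), top at 102.6 (expected 102), sides 27x30, yaw -30. All of this fits the description.

>>> apply_moves([
  [50,0,0,0,0,-0.012],
  [0,0,50,0,0,0],
  [0,0,50,0,0,0],
  [0,0,47,0,0,0],
  [0,0,0,0,0,0],
])

```text
time: 8.05
tool_pos: [582.5, -127.1, 64.3]
tcp_rot: [179.9, 0.5, -30.3]
ft_force: [-0.3, -0.9, 0.4]
finger_gap: 85.1
grip_force: 0.0
```

>>> apply_moves([
  [0,0,0,0,0,0],
  [0,0,0,0,0,0],
  [0,0,0,0,0,0],
  [0,0,0,0,0,0],
  [0,0,0,0,0,0],
], fingers=0, grip_force=90)

```text
time: 8.68
tool_pos: [587.8, -128.6, 71.4]
tcp_rot: [-179.9, -0.2, -30.3]
ft_force: [-1.3, 0.1, 6.2]
finger_gap: 26.6
grip_force: 89.4
```

>>> apply_moves([
  [0,0,-10,0,0,0],
  [0,0,-30,0,0,0],
  [0,0,-45,0,0,0],
  [0,0,-45,0,0,0],
  [0,0,0,0,0,0],
])

```text
time: 9.3
tool_pos: [589.0, -129.0, 204.8]
tcp_rot: [-179.9, -0.5, -30.3]
ft_force: [0.9, 0.5, -4.1]
finger_gap: 26.5
grip_force: 89.1
```

```bash
python3 - <<'E'
from h import *
s=sense(); print({k:np.round(s[k],2) for k in s})
# refine hub from scene & top clouds: face ring at z~115
for n in ['top','scene']:
    p,d,C=snap(n); P=cloud(n,d,C)
    m=(abs(P[...,2]-115)<5)&(abs(P[...,0]-567)<45)&(abs(P[...,1]-172)<45)&(d>0)
    Q=P[m]; print(n,m.sum(),np.median(Q,0),cv2.minEnclosingCircle(Q[:,:2].astype(np.float32)))
    if n=='top': print([(np.round(r['xyz']),r['confidence']) for r in models.place_of('hub_face',n)])
    np.savez(n+'2.npz',p=p,d=d,K=C[0],D=C[1],R=C[2],t=C[3])
E
```

```text
{'time': np.float64(9.3), 'joint_pos': array([-17.23,   8.18,  87.27,  -0.  ,  84.04, 103.09]), 'qd': array([ 0.01,  2.68,  4.46,  0.15, -2.38, -0.  ]), 'joint_efforts': array([  0.07, -59.42, -51.53,  -0.  ,   0.92,   0.  ]), 'tool_pos': array([ 588.96, -129.04,  204.75]), 'tcp_rot': array([-179.89,   -0.49,  -30.32]), 'ft_force': array([ 0.89,  0.52, -4.06]), 'wrist_torque': array([ 0.  , -0.04,  0.08]), 'grip_force': np.float64(89.12), 'finger_gap': np.float64(26.47)}
top 131 [566.10038715 170.28094913 114.34095342] ((566.1173095703125, 170.35116577148438), 26.960966110229492)
[(array([568., 173., 116.]), 0.53), (array([ 485., -371.,   77.]), 0.52)]
scene 77 [567.92713768 167.43151757 112.51405716] ((568.0965576171875, 166.76480102539062), 31.651351928710938)
```

>>> apply_moves([
  [-30,-31,-10,0,0,0],
  [-30,-31,0,0,0,0],
  [-30,-31,0,0,0,0],
  [-30,-31,0,0,0,0],
  [-28,-31,0,0,0,0],
])

```text
time: 10.07
tool_pos: [534.8, 81.5, 206.4]
tcp_rot: [179.9, 0.2, -30.3]
ft_force: [0.8, 0.1, -3.1]
finger_gap: 26.8
grip_force: 89.2
```

>>> apply_moves([
  [0,0,0,0,0,-0.18],
  [0,0,0,0,0,-0.18],
  [0,0,0,0,0,-0.18],
  [0,0,0,0,0,-0.18],
  [0,0,0,0,0,-0.06],
])

```text
time: 10.7
tool_pos: [535.2, 80.2, 206.2]
tcp_rot: [-179.9, 0.3, 14.6]
ft_force: [0.1, -0.1, -4.2]
finger_gap: 26.8
grip_force: 89.5
```

>>> apply_moves([
  [0,0,0,0,0,0],
  [0,0,0,0,0,0],
  [0,0,0,0,0,0],
  [0,0,0,0,0,0],
  [0,0,0,0,0,0],
])

```text
time: 11.32
tool_pos: [536.9, 80.2, 209.1]
tcp_rot: [180.0, -0.0, 14.4]
ft_force: [0.2, 0.1, -3.5]
finger_gap: 26.5
grip_force: 89.5
```

```bash
python3 - <<'E'
from h import *
s=sense(); print({k:np.round(s[k],2) for k in ['time','tool_pos','tcp_rot','ft_force','finger_gap']})
p,d,C=snap('wrist','w3.png'); np.savez('w3.npz',p=p,d=d,K=C[0],D=C[1],R=C[2],t=C[3])
for n in ['hub_face','crank_knob']:
    print(n,[(np.round(r['xyz']).tolist(),round(r['confidence'],2)) for r in models.place_of(n,'wrist')][:3])
P=cloud('wrist',d,C)
m=(abs(P[...,2]-115)<5)&(abs(P[...,0]-567)<45)&(abs(P[...,1]-172)<45)&(d>0)
Q=P[m]; print(m.sum(),np.median(Q,0),cv2.minEnclosingCircle(Q[:,:2].astype(np.float32)))
k=(P[...,2]>205)&(d>0)&(d>80)
n,l,st,ce=cv2.connectedComponentsWithStats(k.astype(np.uint8))
for i in range(1,n):
    if st[i,4]>200: print(st[i],np.median(P[l==i],0).round(1))
E
```

```text
{'time': np.float64(11.32), 'tool_pos': array([536.85,  80.25, 209.14]), 'tcp_rot': array([180.  ,  -0.  ,  14.36]), 'ft_force': array([ 0.24,  0.13, -3.51]), 'finger_gap': np.float64(26.54)}
hub_face [([566.0, 171.0, 111.0], 0.81)]
crank_knob [([613.0, 97.0, 228.0], 0.56)]
3399 [567.7572759  169.47254752 115.57725101] ((567.23388671875, 168.767822265625), 26.641645431518555)
[ 282   40   76   82 4821] [612.8  98.4 234.5]
[   81   229   477   171 33763] [544.8  80.1 266.2]
```

View pics/w3.png

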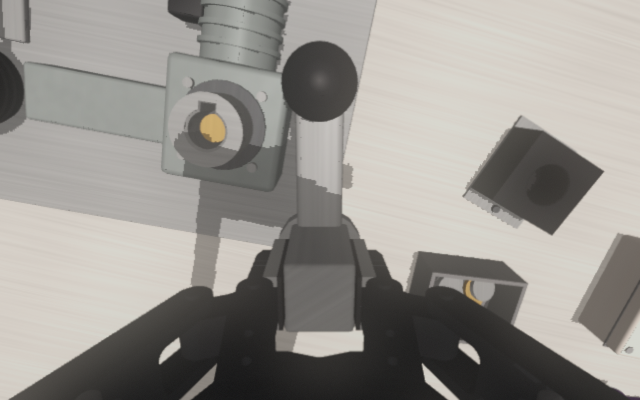

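```bash
python3 - <<'E'
from h import *
from scipy.optimize import least_squares
z=np.load('w3.npz'); p,d=z['p'],z['d']; C=(z['K'],z['D'],z['R'],z['t']); P=cloud('w',d,C)
m=(abs(P[...,2]-115.5)<2.5)&(np.hypot(P[...,0]-567.5,P[...,1]-169.5)<34)&(d>0)
Q=P[m][:,:2]
# fit centre so that outer radius 26: use per-angle max radius
c=np.array([567.2,169.2])
for it in range(10):
    v=Q-c; a=np.degrees(np.arctan2(v[:,1],v[:,0])); r=np.hypot(*v.T)
    b=np.arange(-180,180,10); ro=np.array([np.percentile(r[(a>=x)&(a<x+10)],98) if ((a>=x)&(a<x+10)).sum()>5 else np.nan for x in b])
    ok=~np.isnan(ro); th=np.radians(b[ok]+5); E=c+np.c_[np.cos(th),np.sin(th)]*ro[ok][:,None]
    f=least_squares(lambda q:np.hypot(E[:,0]-q[0],E[:,1]-q[1])-q[2],[*c,26],loss='soft_l1'); c=f.x[:2]
print('outer',f.x)
v=Q-c; a=np.degrees(np.arctan2(v[:,1],v[:,0])); r=np.hypot(*v.T)
ri=[(x,round(np.percentile(r[(a>=x)&(a<x+6)],2),1)) for x in range(-180,180,6) if ((a>=x)&(a<x+6)).sum()>3]; print(ri)
# head top
h=P[262:330,285:356].reshape(-1,3); print('headz',np.percentile(h[:,2],[5,25,50,75,95]))
zt=np.median(h[:,2]); hm=(abs(P[...,2]-zt)<4)&(np.hypot(P[...,0]-540,P[...,1]-80)<40)&(d>0)
n,l,st,ce=cv2.connectedComponentsWithStats(hm.astype(np.uint8)); i=l[300,320]; print(st[i],cv2.minAreaRect(P[l==i][:,:2].astype(np.float32)))
g=cv2.cvtColor(p,cv2.COLOR_RGB2BGR)[80:180,160:270]; cv2.imwrite('pics/c3.png',cv2.resize(g,None,fx=5,fy=5,interpolation=cv2.INTER_CUBIC))
E
```

```text
outer [567.69002423 168.69308153  25.94611912]
[(-180, np.float64(13.8)), (-174, np.float64(13.6)), (-168, np.float64(14.1)), (-162, np.float64(14.2)), (-156, np.float64(14.0)), (-150, np.float64(13.6)), (-144, np.float64(13.8)), (-138, np.float64(13.8)), (-132, np.float64(14.7)), (-126, np.float64(13.9)), (-120, np.float64(13.6)), (-114, np.float64(13.6)), (-108, np.float64(14.3)), (-102, np.float64(14.1)), (-96, np.float64(13.8)), (-90, np.float64(14.3)), (-84, np.float64(14.3)), (-78, np.float64(13.5)), (-72, np.float64(13.5)), (-66, np.float64(14.2)), (-60, np.float64(13.9)), (-54, np.float64(13.9)), (-48, np.float64(13.4)), (-42, np.float64(14.1)), (-36, np.float64(14.5)), (-30, np.float64(13.9)), (-24, np.float64(13.6)), (-18, np.float64(15.6)), (-12, np.float64(19.5)), (-6, np.float64(18.8)), (0, np.float64(18.9)), (6, np.float64(18.8)), (12, np.float64(18.7)), (18, np.float64(17.5)), (24, np.float64(14.4)), (30, np.float64(13.5)), (36, np.float64(14.0)), (42, np.float64(13.6)), (48, np.float64(13.6)), (54, np.float64(14.2)), (60, np.float64(13.4)), (66, np.float64(13.5)), (72, np.float64(14.2)), (78, np.float64(13.6)), (84, np.float64(13.7)), (90, np.float64(13.1)), (96, np.float64(13.9)), (102, np.float64(13.3)), (108, np.float64(13.7)), (114, np.float64(13.5)), (120, np.float64(13.7)), (126, np.float64(13.7)), (132, np.float64(13.1)), (138, np.float64(13.8)), (144, np.float64(13.1)), (150, np.float64(13.7)), (156, np.float64(13.5)), (162, np.float64(13.7)), (168, np.float64(13.8)), (174, np.float64(13.5))]
headz [239.03021936 239.92725553 240.36699319 240.76251182 241.43219737]
[ 265  259  126   73 5495] ((536.878173828125, 75.39878845214844), (30.655691146850586, 46.71855163574219), 14.595416069030762)
```

View pics/c3.png

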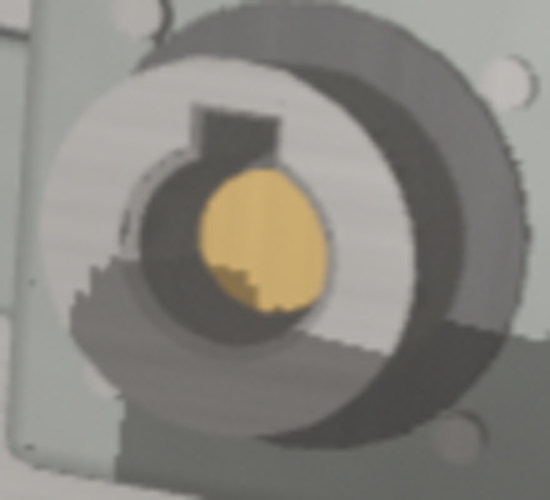

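```bash
python3 - <<'E'
from h import *
z=np.load('w3.npz'); p,d=z['p'],z['d']; C=(z['K'],z['D'],z['R'],z['t']); P=cloud('w',d,C)
uv=np.stack(np.meshgrid(np.arange(160,270),np.arange(80,180)),-1).reshape(-1,2)
G=atz(C,uv,115.5)[:,:2]; g=cv2.cvtColor(p,cv2.COLOR_RGB2GRAY)[80:180,160:270].ravel(); dz=P[80:180,160:270,2].ravel()
from scipy.interpolate import griddata
for c in ([567.7,168.7],[567.2,169.2]):
    th=np.radians(np.arange(-40,50,3))
    for r in (15.5,17):
        pt=np.c_[c[0]+r*np.cos(th),c[1]+r*np.sin(th)]
        print(c,r,[(int(round(np.degrees(t))),int(x),int(y)) for t,x,y in zip(th,griddata(G,g.astype(float),pt),griddata(G,dz,pt))])
# bore edge circle by crop px (lit rim) and outer rim
for px in ([40,247],[415,247],[227,57],[227,437],[125,243],[333,243],[193,103],[282,118],[203,155],[278,160]):
    print(px,atz(C,[[px[0]/5+160,px[1]/5+80]],115.5)[0].round(1))
E
```

```text
[567.7, 168.7] 15.5 [(-40, 172, 115), (-37, 173, 115), (-34, 175, 116), (-31, 176, 116), (-28, 177, 117), (-25, 177, 115), (-22, 175, 115), (-19, 165, 115), (-16, 135, 79), (-13, 99, 79), (-10, 86, 84), (-7, 85, 86), (-4, 85, 89), (-1, 85, 92), (2, 85, 95), (5, 86, 97), (8, 86, 100), (11, 86, 104), (14, 85, 106), (17, 85, 109), (20, 89, 112), (23, 103, 112), (26, 123, 114), (29, 141, 115), (32, 167, 116), (35, 168, 115), (38, 167, 116), (41, 163, 115), (44, 165, 115), (47, 164, 115)]
[567.7, 168.7] 17 [(-40, 176, 115), (-37, 179, 115), (-34, 180, 115), (-31, 179, 116), (-28, 178, 115), (-25, 177, 115), (-22, 175, 115), (-19, 173, 116), (-16, 156, 114), (-13, 113, 79), (-10, 88, 82), (-7, 86, 85), (-4, 85, 89), (-1, 85, 92), (2, 86, 95), (5, 86, 98), (8, 86, 101), (11, 85, 103), (14, 86, 106), (17, 87, 110), (20, 95, 112), (23, 113, 114), (26, 130, 114), (29, 163, 115), (32, 172, 116), (35, 173, 115), (38, 175, 115), (41, 176, 116), (44, 175, 116), (47, 175, 115)]
[567.2, 169.2] 15.5 [(-40, 157, 115), (-37, 159, 115), (-34, 161, 115), (-31, 162, 115), (-28, 162, 115), (-25, 158, 114),
[... 464 characters left out ...]
, 116), (-25, 178, 115), (-22, 176, 114), (-19, 166, 114), (-16, 129, 84), (-13, 91, 81), (-10, 85, 85), (-7, 85, 88), (-4, 85, 91), (-1, 86, 93), (2, 85, 96), (5, 86, 100), (8, 86, 102), (11, 86, 105), (14, 86, 109), (17, 89, 111), (20, 106, 114), (23, 125, 114), (26, 151, 115), (29, 170, 116), (32, 174, 115), (35, 174, 115), (38, 176, 116), (41, 176, 116), (44, 175, 116), (47, 174, 115)]
[40, 247] [561.5 194.1 115.5]
[415, 247] [574.5 143.3 115.5]
[227, 57] [593.1 172.8 115.5]
[227, 437] [541.3 164.5 115.5]
[125, 243] [565.  182.7 115.5]
[333, 243] [572.2 154.5 115.5]
[193, 103] [586.  176.3 115.5]
[282, 118] [587.1 164.2 115.5]
[203, 155] [579.5 174.  115.5]
[278, 160] [581.4 163.8 115.5]
```

>>> apply_moves([
  [26.5,-39,0,0,0,0],
  [26.5,-39,0,0,0,0],
  [0,0,10,0,0,0.172],
  [0,0,12,0,0,0],
  [0,0,8,0,0,0],
])

```text
time: 12.1
tool_pos: [568.3, 168.5, 177.8]
tcp_rot: [180.0, 0.1, 4.7]
ft_force: [-0.6, -0.4, -3.5]
finger_gap: 26.4
grip_force: 90.1
```

>>> apply_moves([
  [0,0,0,0,0,0],
  [0,0,0,0,0,0],
  [0,0,0,0,0,0],
  [0,0,0,0,0,0],
  [0,0,0,0,0,0],
])

```text
time: 12.72
tool_pos: [568.9, 169.0, 179.3]
tcp_rot: [-180.0, -0.0, 4.5]
ft_force: [-0.3, 0.6, -3.6]
finger_gap: 26.6
grip_force: 90.1
```

```bash
python3 - <<'E'
from h import *
s=sense(); print({k:np.round(s[k],2) for k in ['time','tool_pos','tcp_rot','ft_force','wrist_torque','finger_gap']})
p,d,C=snap('scene'); g=cv2.cvtColor(p,cv2.COLOR_RGB2BGR)[130:250,330:450]
cv2.imwrite('pics/s4.png',cv2.resize(g,(600,600),interpolation=cv2.INTER_CUBIC))
E
```

```text
{'time': np.float64(12.72), 'tool_pos': array([568.91, 168.99, 179.31]), 'tcp_rot': array([-1.80e+02, -2.00e-02,  4.52e+00]), 'ft_force': array([-0.32,  0.6 , -3.6 ]), 'wrist_torque': array([-0.01,  0.02,  0.03]), 'finger_gap': np.float64(26.6)}
```

View pics/s4.png

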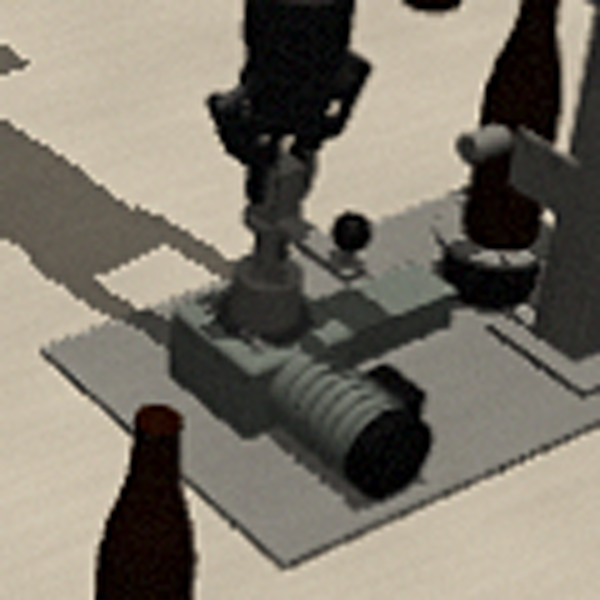

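The crank's nose stands right over the hub (≈(268,270) in the crop) and the arm runs out over the motor side, so the alignment looks right. Descending gently.

>>> apply_moves([
  [0,0,4,0,0,0],
  [0,0,4,0,0,0],
  [0,0,4,0,0,0],
  [0,0,3,0,0,0],
  [0,0,0,0,0,0],
])

```text
time: 13.4
tool_pos: [568.6, 169.0, 163.6]
tcp_rot: [-180.0, 0.0, 4.5]
ft_force: [-0.6, 0.1, -4.6]
finger_gap: 26.5
grip_force: 90.3
```

>>> apply_moves([
  [0,0,2,0,0,0],
  [0,0,2,0,0,0],
  [0,0,2,0,0,0],
  [0,0,1,0,0,0],
  [0,0,0,0,0,0],
])

```text
time: 14.02
tool_pos: [568.8, 169.0, 157.0]
tcp_rot: [-180.0, 0.0, 4.5]
ft_force: [-0.1, -0.2, -3.4]
finger_gap: 26.6
grip_force: 90.3
```

>>> apply_moves([
  [0,0,2,0,0,0],
  [0,0,2,0,0,0],
  [0,0,2,0,0,0],
  [0,0,1,0,0,0],
  [0,0,0,0,0,0],
])

```text
time: 14.65
tool_pos: [569.0, 169.0, 150.5]
tcp_rot: [-180.0, -0.0, 4.5]
ft_force: [-2.1, -0.2, 2.2]
finger_gap: 26.8
grip_force: 91.1
```

```bash
python3 - <<'E'
from h import *
s=sense(); print({k:np.round(s[k],2) for k in ['time','tool_pos','tcp_rot','ft_force','wrist_torque','finger_gap']})
E
```

```text
{'time': np.float64(14.65), 'tool_pos': array([568.99, 169.04, 150.52]), 'tcp_rot': array([-1.7999e+02, -3.0000e-02,  4.5200e+00]), 'ft_force': array([-2.15, -0.17,  2.25]), 'wrist_torque': array([-0.03,  0.42, -0.03]), 'finger_gap': np.float64(26.77)}
```

>>> apply_moves([
  [0,0,2.5,0,0,0],
  [0,0,2.5,0,0,0],
  [0,0,2.5,0,0,0],
  [0,0,2.5,0,0,0],
  [0,0,0,0,0,0],
])

```text
time: 15.28
tool_pos: [569.1, 169.0, 140.5]
tcp_rot: [-180.0, -0.0, 4.5]
ft_force: [-2.9, -0.0, 6.6]
finger_gap: 27.0
grip_force: 91.7
```

>>> apply_moves([
  [0,0,2,0,0,0],
  [0,0,1.5,0,0,0],
  [0,0,1,0,0,0],
  [0,0,0,0,0,0],
  [0,0,0,0,0,0],
])

```text
time: 15.9
tool_pos: [569.2, 169.1, 136.6]
tcp_rot: [-180.0, -0.1, 4.5]
ft_force: [-4.3, -2.2, 8.9]
finger_gap: 26.1
grip_force: 92.3
```

>>> apply_moves([
  [0,0,0.5,0,0,0],
  [0,0,0.5,0,0,0],
  [0,0,0.5,0,0,0],
  [0,0,0,0,0,0],
  [0,0,0,0,0,0],
])

```text
time: 16.52
tool_pos: [569.3, 169.1, 136.5]
tcp_rot: [-180.0, -0.1, 4.5]
ft_force: [-9.4, -2.4, 18.6]
finger_gap: 26.3
grip_force: 93.2
```

>>> apply_moves([
  [-0.5,0,0,0,0,0],
  [0,0,0.4,0,0,0],
  [0,0,0,0,0,0],
  [0,0,0,0,0,0],
  [0,0,0,0,0,0],
])

```text
time: 17.15
tool_pos: [569.2, 169.1, 136.4]
tcp_rot: [-180.0, -0.1, 4.5]
ft_force: [-8.2, -0.9, 19.2]
finger_gap: 26.6
grip_force: 93.2
```

```bash
python3 - <<'E'
from h import *
s=sense(); print({k:np.round(s[k],2) for k in ['time','tool_pos','tcp_rot','ft_force','wrist_torque','finger_gap']})
p,d,C=snap('wrist','w5.png'); P=cloud('w',d,C)
h=P[265:328,290:350].reshape(-1,3); print('headz',np.percentile(h[:,2],[5,50,95]))
r=np.hypot(P[...,0]-567.6,P[...,1]-168.7); m=(r>22.5)&(r<25.5)&(d>0)&(P[...,2]<135); print('hubface z',np.percentile(P[m][:,2],[10,50,90]))
m=(r>16)&(r<21)&(d>0)&(P[...,2]<150); print('flange z',np.percentile(P[m][:,2],[10,50,90]))
for n in ['bottle_bench','wrench','cap_tub','bottle_lift']:
    pass
E
```

```text
{'time': np.float64(17.15), 'tool_pos': array([569.25, 169.06, 136.42]), 'tcp_rot': array([-1.7999e+02, -1.5000e-01,  4.5100e+00]), 'ft_force': array([-8.22, -0.91, 19.23]), 'wrist_torque': array([-0.37,  1.63, -0.01]), 'finger_gap': np.float64(26.64)}
headz [166.74446124 167.75281045 168.66412998]
hubface z [114.00934165 116.03337408 127.75850623]
flange z [123.54294036 128.29426388 146.4387614 ]
```

View pics/w5.png

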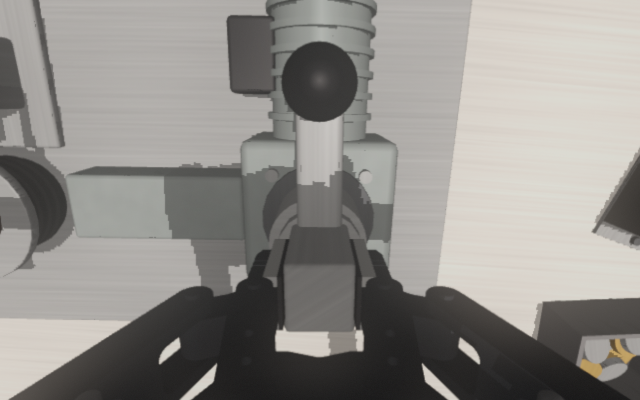

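The picture shows the flange on the hub face around (318,225) and the knob over the motor at (320,80). The head top reads 167.8 (167 expected when home), and the crank is pressed down with 19 N.

```bash
python3 -c "
from bench import job; print(job.hand_in())"
```

```text
the job is handed in; nothing more can be done
None
```

I pressed stop and then brake-release, put the crank in the hub with its key in the keyway, and handed in at about 17 s still gripping it and holding it home with about 19 N; the fingers began opening before I lifted off brake-release, so a light brush against a neighbouring button is unlikely but unchecked, and I did not re-check the bystanders at the end.

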